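# Rehang the lift-off door of the vial cabinet

## Robot

A 7-joint arm with a two-finger parallel gripper is mounted at the origin on the work surface. World frame = base frame: x ahead of the robot, y to its left, z up, the work surface at z = 0. Lengths are in m, angles in degrees, forces in N, time in s.
With the tool pointing down it reaches from about 0.425 to 0.975 m from the base axis. Payload 16.7 kg.
Tool frame: the origin (TCP) lies at the very end of the fingers, on their centre line; the grasp point (between the pads) lies 19 mm behind it; z points along the fingers, y is the line along which they close (so a half turn about z gives the same grasp; the last joint's range is limited). The gripper opens to 85 mm and grips with 20 to 120 N. Pads are 22 mm wide; open, the fingers measure 114 mm over their backs; the gripper's body (76 mm by 85 mm) begins 54 mm behind the grasp point. The pads swing forward as they close: fully open they stand 13 mm farther back than shut.
Start: joints at [-71.878, 24.414, 4.234, 92.017, -1.954, 63.644, -3.845], TCP at [0.303, 0.603, 0.231] pointing down, gripper open.
Joint ranges: [-163.25, 163.25], [-28.42, 122.38], [-70.27, 78.77], [12.13, 141.07], [-58.53, 238.53], [9.26, 117.41], [-156.51, 156.51]. Speed limits (degrees/s): [108.29, 108.29, 136.94, 136.94, 172.46, 172.46, 172.46].

## Interface

Orientations are given as a 3x3 rotation matrix whose columns are the frame's x, y, z axes.
In Python, from bench import * gives the robot as it stands. Calls block until the motion is done:
- reach(position, orientation): joint-space move of the TCP to a pose.
- move_straight(position, orientation=None, speed=0.15, until_force=None): straight line of the TCP; orientation=None keeps the orientation; speed is the mean speed in m/s. With until_force (N) it stops when the force on the tool has changed by that much, and returns True; else False.
- movej(angles): joint-space move.
- command_gripper(opening): finger opening in m; the grip force is fixed at half the most; returns when the fingers have stopped.
- wait(seconds).
- solve_ik(position, orientation): joint angles nearest the present ones, or None.
- get_obs(): the state.
- capture(name): name is "scene" or "top" or "wrist"; returns a dict with "frame" (400x640x3 uint8, red, green, blue), "intrinsics" (3x3 intrinsics, pixels), "k1" (the pictures are not rectified: a ray, as slopes to the right and down, at radius r is drawn at 1 + k1 r^2 times it, then the intrinsics apply), "extrinsics" (4x4, takes a point from camera to world coordinates); the wrist camera has in their place "mount" (4x4, takes a point from camera to tool coordinates, whose origin is the TCP and whose axes are the flange's). Camera axes: x right, y up, looking along -z (the intrinsics and any distortion apply to the point x, -y, -z); pixel columns grow to the right and rows downward; lengths in m; the calibration is good to about 2 mm. A picture is of the moment at which its call begins: read the wrist's pose just before it. There is no depth.
A pose or a line that the arm cannot do raises MotionError and nothing moves.
- close_job(): hands the job in; it is judged then, once.
The state is a dict: "time_s": time; "q": joint angles; "qvel": joint speeds; "joint_efforts": joint torques, N m; "tool_pos": TCP position; "ee_rot": TCP orientation; "wrist_force": force on the tool from outside, world axes, zero at the start; "moment": the same for the moment, N m; "width": finger opening in m; "gripper_force": force on a finger pad.
Only numpy, scipy, OpenCV 4.12 (cv2) and the standard library are available. Lean on these libraries where they do the work, as an engineer would, in place of code of your own. Each camera call takes 0.05 s, during which the arm holds its last target. There are 200 camera calls.

## Task

Lift the blue door with the two steel hook knuckles out of its stand, and hang it on the front of the cream vial cabinet: lower it in your grip until both knuckles sit fully home over their pins together, then let go so that it hangs still and upright. Leave the plain grey panel standing where it is.

Things in the scene. Friction and masses are not known exactly. Their poses are not given: they have to be found in the camera images.
- door_grip (a point): Centre of the black grip tab on top of the loose blue door (0.3-0.6 kg); above its centre of mass. Tab 12 mm thick (x), 44 wide (y), rising 58 over the panel; this point 28 below its top. Panel 10 thick, 130 wide, 100 high, underside 130 below this point, upright in a grey stand on the bench (slot 13 wide, 35 deep: lift straight up 45 to clear). x across thickness, y along width, z up.
- door_knuckles (a point): On the blue door: middle of the line joining the seat centres of its two steel hook knuckles, 47 mm straight below door_grip, same axes. The knuckles stick out sideways from the panel's upper corners, 65 to 104 mm either side: channels open below, 22 mm wide inside (x), flaring to 47 mm at the mouth, 25 mm below this point. Hung home, this point lies on pin_line, along it.
- pin_line (a point): Middle of the two pins on the front of the fixed cream cabinet (260 mm wide, 160 deep, 125 high, open front, vials inside), 120 above the bench. x into the cabinet (blue frame 28 mm behind, front face 46), y along the pins, z up. Level steel pins 10 thick, from 82 to 120 either side, each in a dark bracket at its outer end (top 10 above pin axis): the hung door has 16 play either way along y.
- spare_grip (a point): Centre of the same black tab on the plain grey panel without knuckles, a bystander of the same panel and tab size, standing in the other, identical grey stand (base 90 x 135 mm, 10 thick, with two rails 35 high). Door and panel may be in either stand. Axes as for the door.
Not all that is in view belongs to the job. Of the things that look like the part that bears door_grip, the smallest one is meant.

How it is judged (in metres and radians):
On the way, in this order (a step that is already met when the one before it is completed fails the run):
1. the door is carried over the pins, its knuckles still clear above them (z of door_knuckles in the frame of pin_line above 0.03 m and horizontal distance between door_knuckles and pin_line below 0.04 m), for 0.1 s.
2. still gripped, the door is lowered to within 22 mm of its seat on the pins (z of door_knuckles in the frame of pin_line below 0.022 m and horizontal distance between door_knuckles and pin_line below 0.025 m and contact force between the fingers and door above 0.5 N), for 0.1 s.
At the end, for the whole second after the job is handed in: The blue door hangs on both pins: the middle of its knuckle seats level with the pin line within 6 mm, within 15 mm front to back and 24 mm along the pins, along the pin line within 11 degrees, upright within 15 degrees, at rest (z of door_knuckles in the frame of pin_line between -0.006 and 0.006 m and x of door_knuckles in the frame of pin_line between -0.015 and 0.015 m and y of door_knuckles in the frame of pin_line between -0.024 and 0.024 m and angle between the y axis of door_grip and the y axis of pin_line, either way round below 0.2 rad and angle between door_grip's own z axis and vertical below 0.26 rad and linear speed of door below 0.05 m/s); the robot touches nothing.
It fails at once if the grey panel is moved by more than 25 mm (distance of spare_grip from where it was at the start of the episode above 0.025 m).
It also fails if it takes over 40 s, if anything falls off the work surface, if the arm or the gripper's body presses on something with over 40 N, if the wrist force passes 120 N, or if a joint passes its speed limit or range.

## Working session

There is one attempt and no reset: what is moved stays moved. The work goes in short steps, each a Python script; the robot and the scene stay as the last script left them, time stands still between calls to the robot, and variables do not carry over. Pictures are saved under pics/ and viewed, at most 10 in all, crops included, and the job is handed in when it is done.

```bash
mkdir -p pics; ls; python3 - <<'E'
from bench import *
import cv2,numpy as np,pickle
d={}
for n in("scene","top","wrist"):
    o=get_obs();c=capture(n);c["obs"]=o;d[n]=c
    cv2.imwrite(f"pics/{n}0.png",c["frame"][:,:,::-1])
pickle.dump(d,open("c0.pkl","wb"))
for n in d: print(n,{k:np.round(v,3).tolist() for k,v in d[n].items() if k not in("frame","obs")})
print(o)
E
```

```text
pics
scene {'intrinsics': [[483.193, 0.0, 316.382], [0.0, 483.193, 195.727], [0.0, 0.0, 1.0]], 'k1': 0.041, 'extrinsics': [[0.278, -0.801, 0.53, 1.192], [0.961, 0.231, -0.154, -0.103], [0.001, 0.552, 0.834, 1.312], [0.0, 0.0, 0.0, 1.0]]}
top {'intrinsics': [[386.886, 0.0, 315.027], [0.0, 386.886, 202.316], [0.0, 0.0, 1.0]], 'k1': -0.035, 'extrinsics': [[-0.027, 0.994, -0.102, 0.357], [-0.999, -0.031, -0.036, 0.098], [-0.039, 0.101, 0.994, 1.137], [0.0, 0.0, 0.0, 1.0]]}
wrist {'intrinsics': [[353.84, 0.0, 322.729], [0.0, 353.84, 192.93], [0.0, 0.0, 1.0]], 'k1': 0.02, 'mount': [[0.001, 0.958, 0.288, 0.074], [1.0, -0.001, -0.001, 0.0], [-0.0, 0.288, -0.958, -0.143], [0.0, 0.0, 0.0, 1.0]]}
{'time_s': 0.1, 'q': array([-71.87714971,  24.44782834,   4.23323754,  92.04712857,
        -1.95388709,  63.64379251,  -3.84280857]), 'qvel': array([-0.01806736, -0.07866413,  0.0657882 , -0.12752952,  0.02587809,
        0.02203646,  0.05455094]), 'joint_efforts': array([ 8.29287688e-03, -9.51529884e+01,  3.77142414e+00, -4.64400244e+01,
        1.97151076e-02,  6.51031500e-03,  2.53157742e-05]), 'tool_pos': array([0.30304886, 0.60274685, 0.23067218]), 'ee_rot': array([[-8.93447689e-01,  4.49167048e-01, -4.35473670e-04],
       [ 4.49167249e-01,  8.93447046e-01, -1.07662327e-03],
       [-9.45110329e-05, -1.15750708e-03, -9.99999326e-01]]), 'wrist_force': array([-0.16500964,  0.32273179,  0.31013721]), 'moment': array([-0.02054152, -0.05772991,  0.00256041]), 'gripper_force': 0.0, 'width': 0.08516041733310893}
```

View pics/scene0.png

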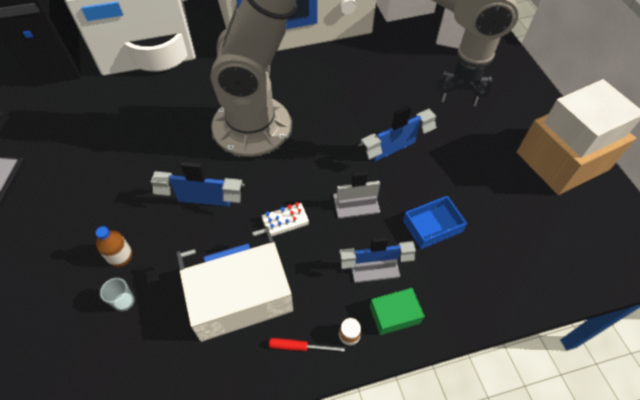

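View pics/top0.png

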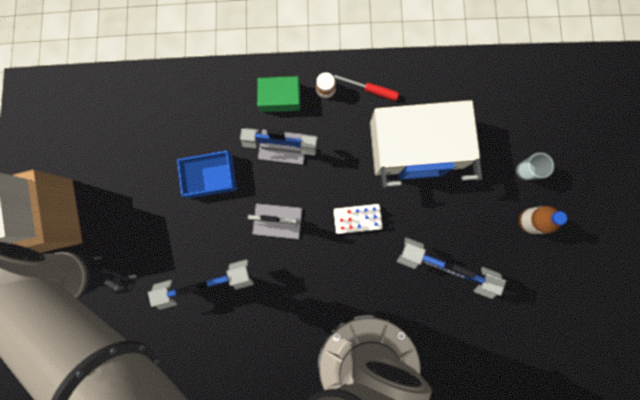

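The blue door in a stand is at scene (377,252) and top (280,140). The grey panel is at scene (358,192) and top (277,218). The cabinet pins are at scene (187,258) and (263,235), and at top (392,181) and (472,176). Two larger lookalike doors are out on the bench. Next I'll zoom in on the details.

```bash
cat > h.py <<'E'
import numpy as np,cv2,pickle
def ext(c):
    if "extrinsics" in c: return np.array(c["extrinsics"])
    T=np.eye(4);T[:3,:3]=c["obs"]["ee_rot"];T[:3,3]=c["obs"]["tool_pos"];return T@c["mount"]
def ray(c,uv):
    K=np.array(c["intrinsics"]);x,y=cv2.undistortPoints(np.array([[uv]],float),K,np.array([c["k1"],0,0,0.]))[0,0]
    E=ext(c);d=E[:3,:3]@[x,-y,-1];return E[:3,3],d/np.linalg.norm(d)
def tri(*cu):
    A=0;b=0
    R=[ray(c,u) for c,u in cu]
    for o,d in R: P=np.eye(3)-np.outer(d,d);A=A+P;b=b+P@o
    p=np.linalg.solve(A,b);return p,[round(1000*np.linalg.norm((np.eye(3)-np.outer(d,d))@(p-o)),1) for o,d in R]
def onz(c,u,z):
    o,d=ray(c,u);return o+d*(z-o[2])/d[2]
def proj(c,p):
    E=ext(c);q=E[:3,:3].T@(np.asarray(p)-E[:3,3])
    return cv2.projectPoints(np.array([[q[0],-q[1],-q[2]]]),np.zeros(3),np.zeros(3),np.array(c["intrinsics"]),np.array([c["k1"],0,0,0.]))[0][0,0]
def crop(c,u,v,w,h,s): return cv2.resize(np.ascontiguousarray(c["frame"][v:v+h,u:u+w,::-1]),None,fx=s,fy=s,interpolation=cv2.INTER_CUBIC)
E
python3 - <<'E'
from h import *
d=pickle.load(open("c0.pkl","rb"))
s,t=d["scene"],d["top"]
a=np.hstack([crop(s,330,225,100,75,4),crop(t,230,110,100,75,4)])
b=np.hstack([crop(s,170,220,120,75,1) if 0 else crop(s,173,210,100,75,4),crop(t,380,130,100,75,4)])
cv2.imwrite("pics/m1.png",np.vstack([a,b]))
E
```

```text
(no output)
```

View pics/m1.png

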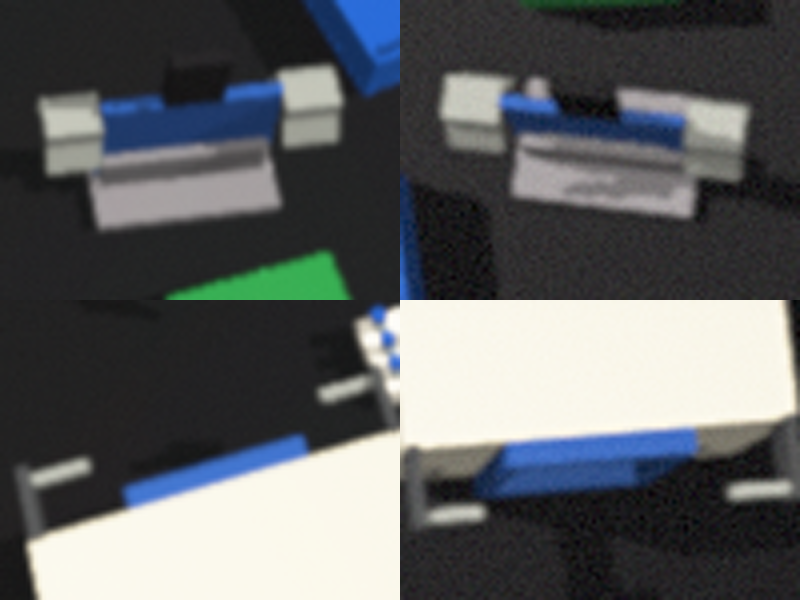

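The crops show the two steel pins with their free ends and dark brackets. They also show the door's tab top and the upper corners of its panel. I'll triangulate these.

```bash
python3 - <<'E'
from h import *
d=pickle.load(open("c0.pkl","rb"));s,t=d["scene"],d["top"]
S=lambda x,y:(330+x/4-.4,225+y/4-.4);T=lambda x,y:(230+(x-400)/4-.4,110+y/4-.4)
S2=lambda x,y:(173+x/4-.4,210+(y-300)/4-.4);T2=lambda x,y:(380+(x-400)/4-.4,130+(y-300)/4-.4)
P={}
for n,a,b in [("pinR_free",S2(90,465),T2(728,492)),("pinR_out",S2(33,480),T2(792,488)),("pinL_free",S2(320,395),T2(485,514)),("pinL_out",S2(372,382),T2(428,516)),
 ("panelR",S(103,108),T(686,118)),("panelL",S(281,92),T(501,98)),
 ("knR outer",S(40,100),T(748,103)),("knL outer",S(335,68),T(445,75)),("tabR",S(165,64),T(618,88)),("tabL",S(228,63),T(553,82))]:
    P[n],e=tri((s,a),(t,b));print(n,P[n].round(4),e)
pin=(P["pinR_free"]+P["pinL_free"])/2;v=P["pinL_free"]-P["pinR_free"];print("pin",pin,np.linalg.norm(v),np.degrees(np.arctan2(-v[0],v[1])))
v=P["panelL"]-P["panelR"];print("door",(P["panelL"]+P["panelR"])/2,np.linalg.norm(v),np.degrees(np.arctan2(-v[0],v[1])))
for q,(x,y) in (("gl",(251,217)),("gr",(297,219))): print(q,onz(t,(x,y),.17))
E
```

```text
pinR_free [ 0.5149 -0.253   0.1182] [np.float64(0.2), np.float64(0.2)]
pinR_out [ 0.5162 -0.2928  0.1207] [np.float64(1.6), np.float64(1.6)]
pinL_free [ 0.5054 -0.0913  0.1193] [np.float64(1.2), np.float64(1.2)]
pinL_out [ 0.5053 -0.0539  0.1192] [np.float64(1.2), np.float64(1.2)]
panelR [0.6361 0.1701 0.1107] [np.float64(1.1), np.float64(1.1)]
panelL [0.6562 0.2963 0.1052] [np.float64(0.4), np.float64(0.4)]
knR outer [0.6349 0.1251 0.1452] [np.float64(0.6), np.float64(0.6)]
knL outer [0.6639 0.3275 0.1383] [np.float64(0.4), np.float64(0.4)]
tabR [0.6423 0.2088 0.1662] [np.float64(0.1), np.float64(0.1)]
tabL [0.65   0.2519 0.1593] [np.float64(0.1), np.float64(0.1)]
pin [ 0.5101324  -0.17216118  0.11876356] 0.16198745782248158 3.362910227956351
door [0.64615926 0.23318513 0.1079552 ] 0.12787446722307563 -9.073047868238865
gl [0.42366041 0.29620881 0.17      ]
gr [0.41526972 0.1799816  0.17      ]
```

```bash
cat >> h.py <<'E'
def rot(yaw,flip=False):
    "tool down, tool y along the x axis of an object with that yaw (deg)"
    a=np.radians(yaw+(180 if flip else 0));y=np.array([np.cos(a),np.sin(a),0]);z=np.array([0,0,-1.]);return np.column_stack([np.cross(y,z),y,z])
DOOR=np.array([.6462,.2316,.140]);DY=-9.1
PIN=np.array([.5102,-.1722,.1195]);PY=3.4
E
python3 - <<'E'
from bench import *
from h import *
for f in(0,1):
    for p,y in((DOOR+[0,0,.12],DY),(PIN+[0,0,.15],PY)): print(f,solve_ik(p,rot(y,f)))
d={}
reach(PIN+[0,0,.20],rot(PY));o=get_obs();c=capture("wrist");c["obs"]=o;d["pin"]=c
reach(DOOR+[0,-.03,.13],rot(DY));o=get_obs();c=capture("wrist");c["obs"]=o;d["door"]=c
print(o["time_s"],o["tool_pos"])
pickle.dump(d,open("c1.pkl","wb"))
cv2.imwrite("pics/w1.png",np.vstack([cv2.resize(np.ascontiguousarray(d[k]["frame"][:,:,::-1]),(480,300),interpolation=3) for k in d]))
for k,P,Y in(("pin",PIN,PY),("door",DOOR,DY)):
    a=np.radians(Y);v=np.array([-np.sin(a),np.cos(a),0])
    print(k,[(proj(d[k],P+v*w+[0,0,h])*.75).round() for w,h in ((([.082,0],[-.082,0]) if k=="pin" else ([.022,.028],[-.022,.028],[.065,-.03],[-.065,-.03])))])
E
```

```text
0 [-45.45172631  26.28252657  28.87637809  89.72534588 -13.38737514
  67.45310751 -23.02597067]
0 [-36.75197951  14.55214628  58.26748622 109.27823437 -13.80029768
  63.62106462  30.30209401]
1 [-22.07614796  24.36609268  -4.1750229   88.14855012   1.86235117
  67.55320927 144.308255  ]
1 [ -44.22076758   20.09618186   70.79865111  109.49772621  -20.94931683
   65.16708126 -142.03340034]
4.525 [0.64645044 0.19975426 0.27062095]
pin [array([242.,  59.]), array([242., 182.])]
door [array([237.,  89.]), array([237., 136.]), array([237.,  43.]), array([238., 158.])]
```

View pics/w1.png

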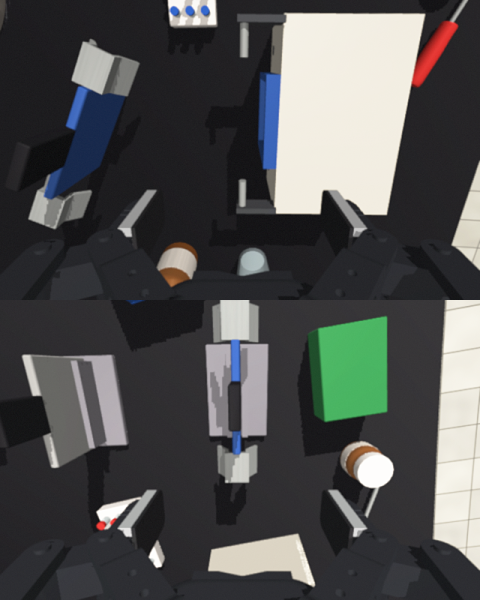

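The wrist view agrees with the estimates to about 2–3 mm: the pin free ends are at (243,57) and (242,180), and the tab is at (235,383–432). I'll apply small corrections, then grasp and lift.

```bash
cat >> h.py <<'E'
DOOR=np.array([.645,.2345,.140]);PIN=np.array([.5102,-.170,.1195])
E
python3 - <<'E'
from bench import *
from h import *
R=rot(DY);g=DOOR-[0,0,.019]
reach(DOOR+[0,0,.08],R)
print(move_straight(g,R,speed=.1,until_force=15))
command_gripper(0);wait(.2);o=get_obs();print(o["width"],o["gripper_force"],o["wrist_force"],o["tool_pos"])
if o["width"]>.006:
    move_straight(g+[0,0,.06],speed=.06);o=get_obs();print(o["width"],o["wrist_force"])
    move_straight(g+[0,0,.16],speed=.15)
    d={}
    for n in("scene","top"): d[n]=capture(n)
    o=get_obs();d["wrist"]=capture("wrist");d["wrist"]["obs"]=o;print(o["time_s"],o["tool_pos"],o["width"])
    pickle.dump(d,open("c2.pkl","wb"))
    f=lambda k:cv2.resize(np.ascontiguousarray(d[k]["frame"][:,:,::-1]),(400,250),interpolation=3)
    g3=np.hstack([f("scene"),f("top")]);w=np.hstack([f("wrist"),crop(d["scene"],290,150,160,100,2.5)]);cv2.imwrite("pics/l1.png",np.vstack([g3,w]))
E
```

```text
False
0.011241225498280044 59.63145911693573 [-0.45259781 -0.10082066  4.19815571] [0.64510774 0.23453505 0.12115329]
0.011558959442173652 [ 0.10096432  0.00826601 -6.45270062]
9.0 [0.64447942 0.23449742 0.27973011] 0.011583353849719265
```

View pics/l1.png

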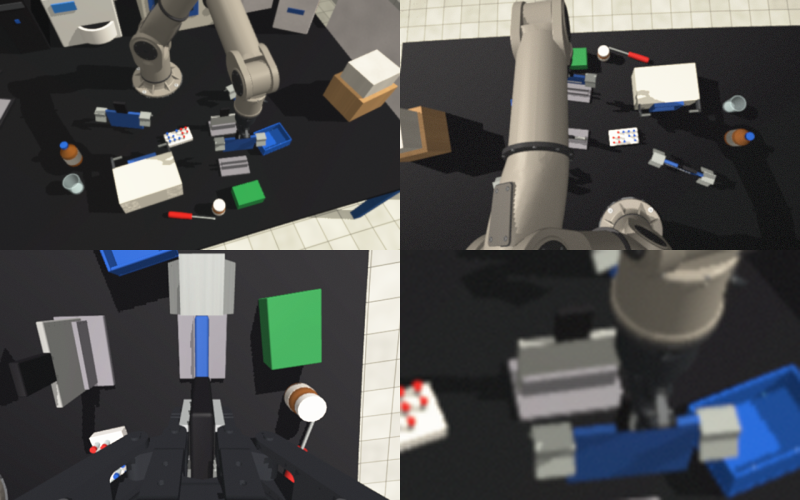

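The door hangs level in the grip. The wrist view shows the panel and knuckle edge at full-resolution (322,107), and the grey panel has not moved. Now I'll carry it to above the pins.

```bash
python3 - <<'E'
from bench import *
from h import *
w=pickle.load(open("c2.pkl","rb"))["wrist"];o=w["obs"];R0=o["ee_rot"]
print("pred panel end",proj(w,o["tool_pos"]+R0@[.065,0,-.019+.03]),"obs 322,107")
R=rot(PY);t=PIN+[0,0,.028]
reach(t+[0,0,.13],R)
move_straight(t+[0,0,.06],R,speed=.1);wait(.3)
d={}
for n in("scene","top","wrist"):
    o=get_obs();d[n]=capture(n);d[n]["obs"]=o
pickle.dump(d,open("c3.pkl","wb"));print(o["time_s"],o["tool_pos"]-t,o["wrist_force"],o["width"])
a=np.hstack([crop(d["scene"],150,170,160,100,2.5),crop(d["top"],360,120,160,100,2.5)])
b=cv2.resize(np.ascontiguousarray(d["wrist"]["frame"][:,:,::-1]),(560,350),interpolation=3)
b=cv2.copyMakeBorder(b,0,0,0,240,cv2.BORDER_CONSTANT)
cv2.imwrite("pics/p1.png",np.vstack([a,b]))
E
```

```text
pred panel end [324.55163686 108.33167196] obs 322,107
11.875 [9.12274523e-05 6.58487684e-05 6.01825568e-02] [-0.84163374 -0.11353546 -5.79388525] 0.011152908849765804
```

View pics/p1.png

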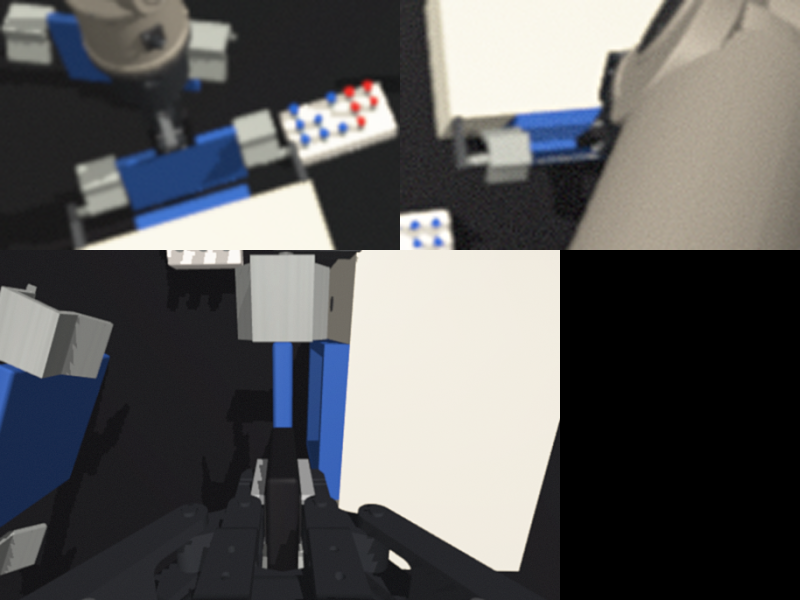

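The door is parallel to the cabinet front and the knuckles are above the pin line, inside the brackets. I'll lower it under force watch.

```bash
python3 - <<'E'
from bench import *
from h import *
t=PIN+[0,0,.028]
p=lambda s,r:print(s,r,(get_obs()["tool_pos"]-t).round(4),get_obs()["wrist_force"].round(1),get_obs()["moment"].round(2),get_obs()["time_s"])
r=move_straight(t+[0,0,.018],speed=.04,until_force=8);p("a",r)
if not r:
    wait(.2)
    r=move_straight(t+[0,0,-.006],speed=.015,until_force=8);p("b",r)
wait(.3);p("c",r)
d={}
for n in("scene","top","wrist"):
    o=get_obs();d[n]=capture(n);d[n]["obs"]=o
pickle.dump(d,open("c4.pkl","wb"))
a=np.hstack([crop(d["scene"],150,180,160,100,2.5),crop(d["top"],360,120,160,100,2.5)])
b=np.hstack([cv2.resize(np.ascontiguousarray(d["wrist"]["frame"][:,:,::-1]),(560,350),interpolation=3),np.zeros((350,240,3),np.uint8)])
cv2.imwrite("pics/s1.png",np.vstack([a,b]))
E
```

```text
a False [ 0.0001 -0.0001  0.0182] [ 0.1 -0.9 -5.2] [ 0.03  0.01 -0.01] 13.125
b True [0.0001 0.     0.0005] [-0.8  0.9  8.3] [0.26 0.33 0.  ] 14.425
c True [0.     0.     0.0005] [-1.9  1.4  8.8] [0.23 0.34 0.07] 14.725
```

View pics/s1.png

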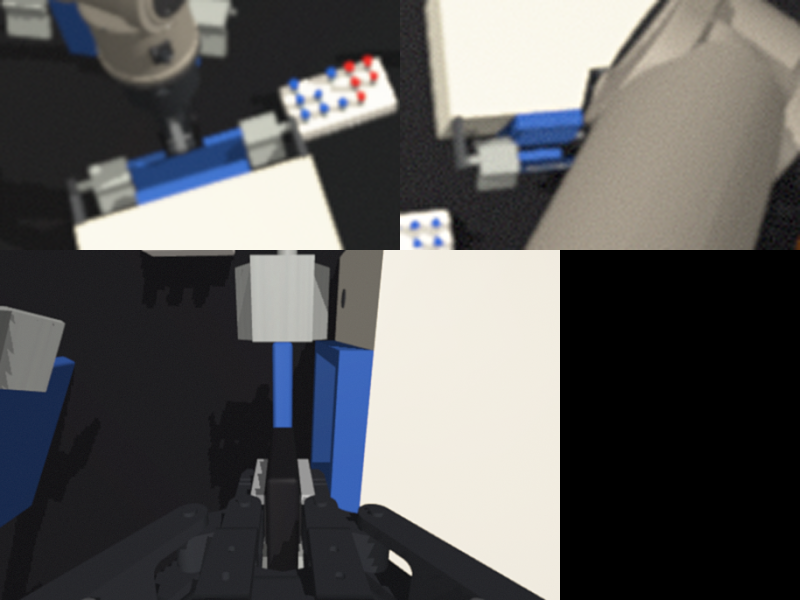

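Contact came 0.5 mm from the predicted seat height, and both pins run into their knuckles at scene-crop (85,185) and (290,125). I'll release and retreat.

```bash
python3 - <<'E'
from bench import *
from h import *
t=PIN+[0,0,.028]
command_gripper(.035);wait(.3);o=get_obs();print(o["width"],o["wrist_force"])
move_straight(t+[0,0,.16],speed=.08)
reach(t+[-.02,.16,.25],rot(PY));wait(.5)
d={}
for n in("scene","top","wrist"):
    o=get_obs();d[n]=capture(n);d[n]["obs"]=o
pickle.dump(d,open("c5.pkl","wb"));print(o["time_s"],o["wrist_force"])
a=np.hstack([crop(d["scene"],150,180,160,100,2.5),crop(d["top"],360,120,160,100,2.5)])
b=np.hstack([cv2.resize(np.ascontiguousarray(d["wrist"]["frame"][:,:,::-1]),(400,250),interpolation=3),cv2.resize(np.ascontiguousarray(d["scene"]["frame"][:,:,::-1]),(400,250),interpolation=3)])
cv2.imwrite("pics/e1.png",np.vstack([a,b]))
E
```

```text
0.035035659489364976 [ 0.09222272 -0.88083386  0.79484001]
19.1917 [-0.30755186 -1.30402066  0.43325773]
```

View pics/e1.png

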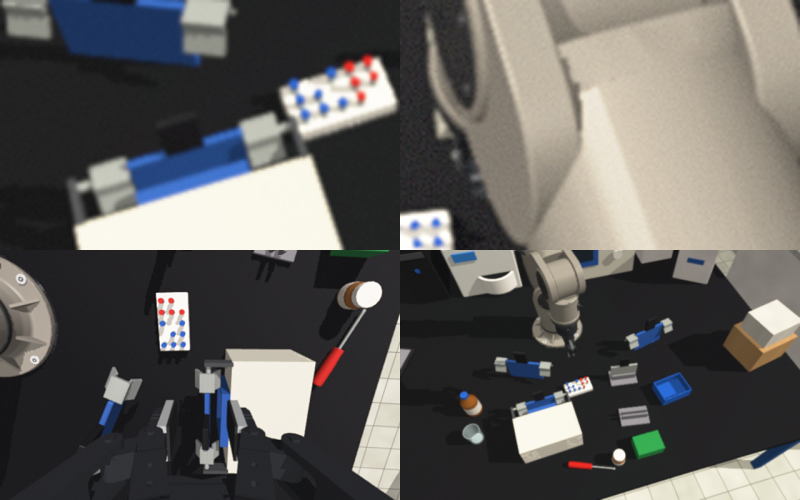

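The door hangs level on both pins and the gripper is clear, with both knuckles at wrist-quadrant (208,378) and (208,458). The grey panel is still in its stand, so I'll hand the job in.

```bash
python3 -c "
from bench import *
print(close_job())"
```

```text
the job is handed in; nothing more can be done
None
```

The blue door hangs on both cabinet pins, upright and released; the arm is clear, the grey panel looks undisturbed, and the job was handed in after about 19 s of the 40 s allowed, with no verdict returned.

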